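# Fetch the multimeter from the sliding-door case

## Robot

A 6-joint arm with a two-finger parallel gripper is mounted at the origin on the work surface. World frame = base frame: x ahead of the robot, y to its left, z up, the work surface at z = 0. Lengths are in mm, angles in degrees, forces in N, time in s.
With the tool pointing down it reaches from about 350 to 850 mm from the base axis. Payload 8.1 kg.
Tool frame: the origin (TCP) lies between the finger pads; the fingertips stand 22 mm ahead of it and the grasp point (between the pads) lies 3 mm ahead of it; z points along the fingers, y is the line along which they close (so a half turn about z gives the same grasp; the last joint's range is limited). The gripper opens to 85 mm and grips with 20 to 120 N. Pads are 22 mm wide; open, the fingers measure 114 mm over their backs; the gripper's body (76 mm by 85 mm) begins 54 mm behind the grasp point. The pads swing forward as they close: fully open they stand 13 mm farther back than shut.
Start: joints at [71.826, 7.471, 85.268, -0, 87.261, -4.893], TCP at [137.815, 583.963, 253.292] pointing down, gripper open.
Joint ranges: [-169.43, 169.43], [-51.17, 129.36], [1.28, 143.12], [-76.62, 256.62], [0, 156.53], [-152.29, 152.29]. Speed limits (degrees/s): [136.94, 136.94, 159.86, 180, 180, 180].

## Interface

Orientations are given as [roll, pitch, yaw] about the fixed x, y, z axes, in that order (R = Rz(yaw) Ry(pitch) Rx(roll)).
In Python, from bench import r, vision gives the robot as it stands.
- The arm moves only by the tool step_arm, never from a script. Its argument "targets" is a list that holds one entry, the list of rows, each a list of 6 numbers: the shift along the world's x, y, z in mm, then the turn, a rotation vector about the world's x, y, z in rad. In form: [[[x, y, z, rx, ry, rz], ...]]. A call has 1 to 12 rows; each row is the pose to reach, as a shift and turn from the pose commanded when the call began; what a row does not reach only later rows make up. A row lasts 1/12 s, in which the tool goes at most 41.7 mm and 7.16 degrees, less where a joint would pass 70% of its speed; a pose out of reach is approached as far as the arm can. A call with a gripper value outside its range is refused whole. "fingers" is the gripper's target within -1 to 1 (shut at 1, half-way at 0, fully open at -1), set as the call begins (left out, the last holds). The fingers move at their own pace and stop on an object; "newtons" is the grip in N (left out, the last holds). Time passes only in rows, so rows that repeat a pose let the fingers close. It gives the time, the measured TCP pose, the force, the opening and the grip force at its end, in the units of the state.
- r.sense(): the state, without advancing time (a new reading comes with each control period).
- vision.snapshot(name): name is "scene" or "top" or "wrist"; returns a dict with "img" (400x640x3 uint8, blue, green, red), "mtx" (3x3 intrinsics, pixels), "D" ([k1, k2, p1, p2, k3] as OpenCV has them; the pictures are not rectified), "eye" and "attitude" of the camera in the world. Camera axes: x right, y up, looking along -z (the intrinsics and any distortion apply to the point x, -y, -z); pixel columns grow to the right and rows downward; lengths in mm; the calibration is good to about 2 mm. A picture is of the moment at which its call begins. There is no depth.
- r.hand_in(): hands the job in; it is judged then, once.
The state is a dict: "time": time; "joint_pos": joint angles; "qd": joint speeds; "joint_efforts": joint torques, N m; "tool_pos": TCP position; "tcp_rot": TCP orientation; "ft_force": force on the tool from outside, world axes, zero at the start; "wrist_torque": the same for the moment, N m; "finger_gap": finger opening in mm; "grip_force": force on a finger pad.
Only numpy, scipy, OpenCV 4.12 (cv2) and the standard library are available. Lean on these libraries where they do the work, as an engineer would, in place of code of your own. Each camera call takes 0.05 s, during which the arm holds its last target. There are 200 camera calls.

## Task

I want to check this board: get the yellow multimeter out of the sloping dust case. Slide the clear door in front of it all the way across, past the other door, lift the meter out through the opening and lay it down gently, face up, in the middle of the green mat. Leave the soldering stand, tweezers, magnifier and the project box in the other compartment as they are; the door may stay open.

Things in the scene. Friction and masses are not known exactly. Their poses are not given: they have to be found in the camera images.
- case: Fixed dust case: plywood base and sides, clear roof and back; 450 mm wide (y), 270 deep (x), 215 high. Origin: centre of the underside; x from front to back, away from the robot within 0.12 rad, y left, z up. Floor's upper face at z = 10 mm, inner faces of the sides at y = +-217, divider 8 mm thick at y = 0. The front slopes back 45 degrees from lip to roof edge; two sliding doors close it.
- case_lip (a point): Middle of the top edge of the case's front lip, where the sloping front begins: x = -135, z = 45 mm in the case's frame. The lip is 8 mm thick; door tracks and end strips stand 22 mm out from the slope.
- case_roof_edge (a point): Middle of the roof's front edge, where the sloping front ends: x = 35, z = 215 mm in the case's frame. The roof is flat, 5 mm thick, and runs to the back at x = 135. The things in the case have their middles about 25 mm behind this edge, so a vertical gripper strikes the roof: reach in through the slope with the tool tilted 30 to 40 degrees, pointing forwards and down.
- door_left (a joint): Travel in m of the left door (compartment at y > 0 of the case), FRONT track: 0 shut (may start 20 mm ajar), 0.18 fully open. Slides along -y of the case, in front of the right door; stays where left, friction 2 N. Clear panel 230 mm up the slope, 225 wide, 5 thick; shut it covers y = -8 to 217 mm, outer face 17 mm out from the slope. Open, y = 37 to 217 mm is free.
- door_right (a joint): Travel in m of the right door (compartment at y < 0 of the case), REAR track: 0 shut (may start 20 mm ajar), 0.18 fully open. Slides along +y of the case, behind the left door; friction 2 N. Same panel mirrored, outer face 8 mm out from the slope. Open, y = -217 to -37 mm is free. Its handle meets the left door's edge: opening one door fully pushes an ajar other one shut.
- door_left_handle (a point): Centre of the grip bar of the left door's black D handle, 20 mm from the door's outer edge. Bar 110 mm long up the slope, 12 wide (y), 14 thick; its faces 34 and 48 mm out from the slope, two legs under it. Pinch it across its width, tool tilted 25 to 40 degrees towards the slope. Shut, it is at x = -58, y = 197, z = 180 mm in the case's frame.
- door_right_handle (a point): The same for the right door: equal bar, equally far out from the slope; shut, at x = -58, y = -197, z = 180 mm in the case's frame.
- meter: Yellow pocket multimeter, black face, grey display, round dial: 112 mm long (x), 48 wide (y), 34 high (yellow body 30), 0.12 to 0.24 kg. Origin: centre of the underside; z out of the face. Lies face up on the case's floor behind one of the doors, length within 0.1 rad of the case's x, middle about 60 mm behind and 127 mm left or right of the case's origin; over 25 mm free beside it for fingers.
- mat: Green silicone mat fixed on the board, left or right of the case: 240 mm (its x) by 160 mm (its y), 3 mm thick. Origin: centre of the underside; z up.
- box: Grey plastic project box, 100 x 60 x 40 mm, loose on the floor of the other compartment. Origin: centre of the underside. To be left alone.
- stand: Black metal soldering stand with sponge tray and a blue-handled iron in its coil, loose, on the side of the case where the mat is not: base 160 x 90 mm, about 190 mm high at most. Origin: centre of the underside. To be left alone.
- tweezers: Black tray with three steel tweezers, loose, lying on the board beside one rear corner of the case: 150 x 90 mm, 14 mm high. Origin: centre of the underside. To be left alone.
- magnifier: White plastic magnifier on a round base 100 mm across, loose, about 220 mm high, beside the other rear corner of the case. Origin: centre of the underside. To be left alone.

How it is judged (in metres and radians):
On the way, in this order (a step that is already met when the one before it is completed fails the run):
1. the door in front of the meter is slid across (at least 150 of its 180 mm) with the meter still lying in its compartment (x of meter in the frame of case between -0.02 and 0.13 m and z of meter in the frame of case below 0.03 m and ((y of meter in the frame of case above 0 m and value of joint door_left above 0.15 m) or (y of meter in the frame of case below 0 m and value of joint door_right above 0.15 m))), for 0.2 s.
2. the meter is lifted off the case's floor between the fingers, at least 40 mm (z of meter in the frame of case above 0.05 m and contact force between meter and the fingers above 0.5 N), for 0.1 s.
At the end, for the whole second after the job is handed in: The meter lies at rest on the mat, face up (within 0.15 rad), its middle within 70 mm (along the mat) and 50 mm (across it) of the mat's middle, and nothing holds it (x of meter in the frame of mat between -0.07 and 0.07 m and y of meter in the frame of mat between -0.05 and 0.05 m and z of meter in the frame of mat between -0.003 and 0.009 m and angle between meter's own z axis and vertical below 0.15 rad and contact force between meter and the fingers below 0.1 N and linear speed of meter below 0.02 m/s); the robot touches nothing.
It fails at once if the meter is dropped or thrown: it moves faster than 0.6 m/s with no finger on it (a fall of about 2 cm) (contact force between meter and the fingers below 0.05 N and linear speed of meter above 0.6 m/s).
It fails at once if the soldering stand is pushed more than 25 mm or tipped (distance of stand from where it was at the start of the episode above 0.025 m or angle between stand's own z axis and vertical above 0.3 rad).
It fails at once if the magnifier is pushed more than 25 mm or tipped (distance of magnifier from where it was at the start of the episode above 0.025 m or angle between magnifier's own z axis and vertical above 0.3 rad).
It fails at once if the tweezer set is pushed more than 25 mm or tipped (distance of tweezers from where it was at the start of the episode above 0.025 m or angle between tweezers's own z axis and vertical above 0.3 rad).
It fails at once if the grey project box is pushed more than 25 mm or tipped (distance of box from where it was at the start of the episode above 0.025 m or angle between box's own z axis and vertical above 0.3 rad).
It also fails if it takes over 61 s, if anything falls off the work surface, if the arm or the gripper's body presses on something with over 40 N, if the wrist force passes 120 N, or if a joint passes its speed limit or range.

## Working session

There is one attempt and no reset: what is moved stays moved. The work goes in short steps, Python scripts to look and compute and a tool call to move; the robot and the scene stay as the last step left them, time stands still between calls to the robot, and variables do not carry over. Pictures are saved under pics/ and viewed, at most 10 in all, crops included, and the job is handed in when it is done.

Besides the shell and the picture viewer there is one more tool, called after "Call:" as name(argument=value, ...), one argument or row to a line, values as JSON. step_arm: Moves the arm, as the interface text tells. Its arguments: {"type":"object","properties":{"targets":{"type":"array"},"fingers":{"type":"number"},"newtons":{"type":"number"}},"required":["targets"]}

```bash
ls; mkdir -p pics
python3 - <<'E'
from bench import r, vision
import cv2,pickle
d={}
for n in("scene","top"):
    s=vision.snapshot(n); d[n]=s; cv2.imwrite(f"pics/{n}0.png",s["img"]); print(n,s["mtx"],s["D"],s["eye"],s["attitude"])
pickle.dump(d,open("s0.pkl","wb"))
print(r.sense())
E
```

```text
pics
scene [[396.83187405   0.         319.79041009]
 [  0.         396.83187405 200.18877185]
 [  0.           0.           1.        ]] [0.00830345 0.         0.         0.         0.        ] [1352.20181828 -113.4056371   692.6712802 ] [54.85402338  1.35197518 80.60439748]
top [[510.64045541   0.         318.39879875]
 [  0.         510.64045541 193.56267864]
 [  0.           0.           1.        ]] [-0.09237669  0.          0.          0.          0.        ] [ 337.90115342  -10.04970509 1480.39831322] [  9.31846392   0.19519904 -90.16362007]
{'time': 0.1, 'joint_pos': array([ 7.18251782e+01,  7.51240143e+00,  8.53230396e+01,  1.06604174e-03,
        8.72633308e+01, -4.89504609e+00]), 'qd': array([ 0.02883415, -0.20867161, -0.18801408, -0.01357983, -0.02108528,
       -0.00927305]), 'joint_efforts': array([ 1.20946628e-03, -5.70956969e+01, -5.01939797e+01, -2.43937830e-04,
        8.28504941e-03,  8.14027271e-05]), 'tool_pos': array([137.66934955, 583.51111731, 252.33242532]), 'tcp_rot': array([-1.79901679e+02, -9.48912643e-03,  1.66720164e+02]), 'ft_force': array([-0.61628458, -0.12028891,  0.51573749]), 'wrist_torque': array([-0.00522298,  0.01396159,  0.0482982 ]), 'grip_force': 0.0, 'finger_gap': 85.21035989553639}
```

View pics/scene0.png

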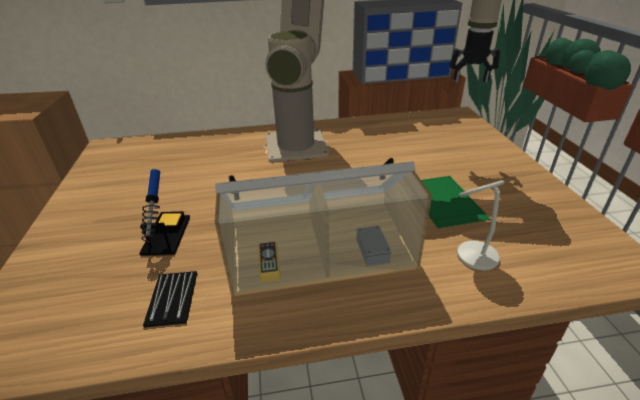

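View pics/top0.png

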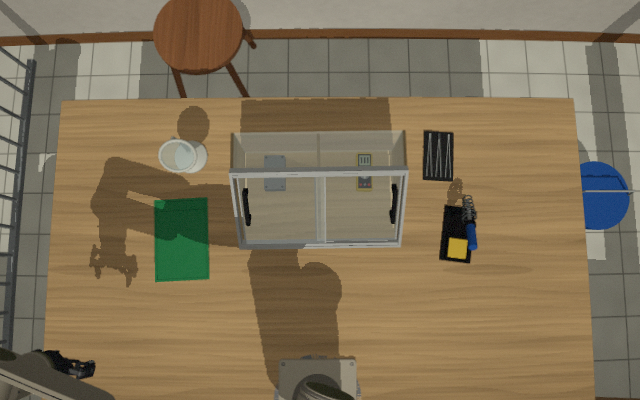

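The meter (yellow/black, top px ~(365,170)) lies behind the right door (y<0), and the mat (~(181,240)) is left. The stand and the tweezers are on the right.

```bash
cat > h.py <<'E'
import numpy as np, cv2
from scipy.spatial.transform import Rotation as R
def ray(s,uv):
    p=cv2.undistortPoints(np.array(uv,float).reshape(-1,1,2),s["mtx"],np.array(s["D"])).reshape(-1,2)
    d=np.c_[p[:,0],-p[:,1],-np.ones(len(p))]
    return np.array(s["eye"]),R.from_euler("xyz",s["attitude"],degrees=True).apply(d)
def onz(s,uv,z):
    e,d=ray(s,uv); return e+d*((z-e[2])/d[:,2])[:,None]
def proj(s,P):
    c=R.from_euler("xyz",s["attitude"],degrees=True).inv().apply(np.atleast_2d(P)-s["eye"])*[1,-1,-1]
    return cv2.projectPoints(c,np.zeros(3),np.zeros(3),s["mtx"],np.array(s["D"]))[0].reshape(-1,2)
E
python3 - <<'E'
import pickle; from h import *
s=pickle.load(open("s0.pkl","rb"))["top"]; im=s["img"]; hsv=cv2.cvtColor(im,cv2.COLOR_BGR2HSV)
m=cv2.inRange(hsv,(50,100,40),(80,255,255)); c=max(cv2.findContours(m,0,2)[0],key=cv2.contourArea)
b=cv2.minAreaRect(c); print("mat",b,onz(s,[b[0]],3),onz(s,cv2.boxPoints(b),3).round())
dark=(im.max(2)<45).astype('uint8')
n,l,st,ce=cv2.connectedComponentsWithStats(dark)
for i in range(1,n):
    if st[i,4]>25 and 225<ce[i][0]<420: print("dark",st[i],ce[i],onz(s,[ce[i]],180).round(1))
y=cv2.inRange(hsv,(18,90,60),(35,255,255));
cv2.imwrite("pics/crop.png",cv2.resize(im[120:260,220:420],None,fx=4,fy=4,interpolation=cv2.INTER_CUBIC))
E
```

```text
mat ((181.15492248535156, 239.03448486328125), (83.38804626464844, 53.538326263427734), 89.157470703125) [[447.42897473 394.59895377   3.        ]] [[569. 482.   3.]
 [571. 321.   3.]
 [329. 311.   3.]
 [326. 467.   3.]]
dark [390 184   8  40 172] [393.44186047 203.26162791] [[ 525.3 -199.5  180. ]]
dark [242 188   9  38 179] [246.05586592 206.55865922] [[518.  180.2 180. ]]
dark [306 382  47  18 347] [329.1815562  390.91354467] [[ 59.3 -31.3 180. ]]
```

View pics/crop.png

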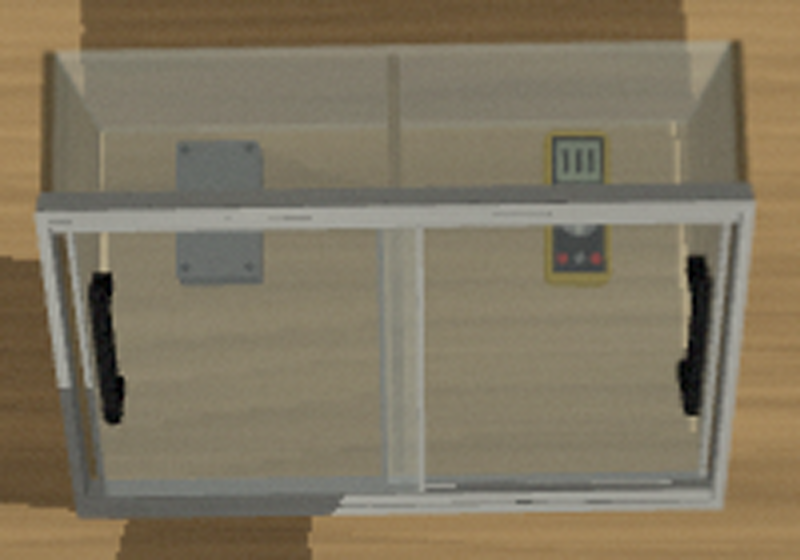

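Run:
```python
import pickle; from h import *
d=pickle.load(open("s0.pkl","rb")); s=d["top"]
f=lambda P:[(p[0]/4+220-.375,p[1]/4+120-.375) for p in P]
A=onz(s,f([(43,53),(393,50),(743,41)]),215); print("back top",A.round(1))
v=A[0]-A[2]; yaw=np.arctan2(-v[0],v[1]); print("yaw",yaw,np.hypot(*v[:2]))
Rm=R.from_euler("z",yaw).as_matrix(); C=A.mean(0)-Rm@[135,0,215]; print("case",C)
for n,q in (("roofedge front",[35,0,215]),("hr",[-58,-197,180]),("hl",[-58,197,180])): print(n,(C+Rm@q).round(1),proj(s,C+Rm@q))
H=f([(697,258),(690,413),(100,275),(114,420)])
print("handle ends",[ (Rm.T@(onz(s,[h],z)[0]-C)).round(1) for h,z in zip(H,(219,141,219,141))])
M=f([(548,131),(608,132),(608,284),(546,283)]); P=onz(s,M,41); print("meter",P.round(1),[(Rm.T@(p-C)).round(1) for p in P])
print("meter c",P.mean(0), Rm.T@(P.mean(0)-C))
```

```text
back top [[ 704.6  219.7  215. ]
 [ 705.3   -5.4  215. ]
 [ 710.8 -230.6  215. ]]
yaw 0.013900051013495746 450.3829753844426
case [ 5.71913567e+02 -7.31074626e+00  2.84217094e-14]
roofedge front [606.9  -6.8 215. ] [[318.5242006  169.64016254]]
hr [ 516.7 -205.1  180. ] [[395.6915551 206.5796444]]
hl [511.2 188.9 180. ] [[242.66624204 209.19258028]]
handle ends [array([  -6.2, -188.8,  219. ]), array([ -95.9, -191.7,  141. ]), array([-10.6, 186.5, 219. ]), array([-94. , 188.2, 141. ])]
meter [[ 694.7 -116.9   41. ]
 [ 693.8 -160.4   41. ]
 [ 582.1 -158.1   41. ]
 [ 583.  -113.8   41. ]] [array([ 121.2, -111.3,   41. ]), array([ 119.8, -154.8,   41. ]), array([   8.1, -150.9,   41. ]), array([   9.6, -106.6,   41. ])]
meter c [ 638.38441767 -137.30675902   41.        ] [  64.65753589 -130.90737306   41.        ]
```

```bash
cat >> h.py <<'E'
def go(r,xyz,tilt,yaw):
    q=r.sense(); Rc=R.from_euler("xyz",q["tcp_rot"],degrees=True)
    Rt=R.from_euler("z",yaw,degrees=True)*R.from_euler("y",-tilt,degrees=True)*R.from_euler("xyz",[180,0,180],degrees=True)
    print("shift",(np.array(xyz)-q["tool_pos"]).round(1),"rv",(Rt*Rc.inv()).as_rotvec().round(4))
E
python3 - <<'E'
from bench import r; from h import *
go(r,(430,320,380),0,0.9); go(r,(430,320,380),35,0.9)
E
```

```text
shift [ 292.3 -263.5  127.7] rv [ 0.0017 -0.0004  0.2475]
shift [ 292.3 -263.5  127.7] rv [-0.0644 -0.6092  0.2402]
```

Call:
step_arm(
  targets=[
    [[292,-263,128,-0.064,-0.609,0.24],[292,-263,128,-0.064,-0.609,0.24],[292,-263,128,-0.064,-0.609,0.24],[292,-263,128,-0.064,-0.609,0.24],[292,-263,128,-0.064,-0.609,0.24],[292,-263,128,-0.064,-0.609,0.24],[292,-263,128,-0.064,-0.609,0.24],[292,-263,128,-0.064,-0.609,0.24],[292,-263,128,-0.064,-0.609,0.24],[292,-263,128,-0.064,-0.609,0.24],[292,-263,128,-0.064,-0.609,0.24],[292,-263,128,-0.064,-0.609,0.24]],
  ],
  fingers=0.1,
  newtons=40,
)

```text
time: 1.1
tool_pos: [431.3, 319.0, 382.1]
tcp_rot: [179.8, 35.1, -179.5]
ft_force: [0.8, 0.3, -1.0]
finger_gap: 38.7
grip_force: 0.0
```

Run:
```python
from bench import r; from h import *
go(r,(460,-198,268),35,0.9); print(r.sense()["finger_gap"],r.sense()["joint_pos"])
```

```text
shift [  28.7 -517.  -114.1] rv [-0.0031  0.0009  0.0042]
38.65283803749051 [ 45.93766286 -26.83649348 108.90962667 -25.1147609   73.19146879
 -42.63918007]
```

Call:
step_arm(
  targets=[
    [[29,-517,-80,0,0,0.004],[29,-517,-80,0,0,0.004],[29,-517,-80,0,0,0.004],[29,-517,-80,0,0,0.004],[29,-517,-80,0,0,0.004],[29,-517,-80,0,0,0.004],[29,-517,-80,0,0,0.004],[29,-517,-80,0,0,0.004],[29,-517,-80,0,0,0.004],[29,-517,-80,0,0,0.004],[29,-517,-80,0,0,0.004],[29,-517,-80,0,0,0.004]],
  ],
)

```text
time: 2.1
tool_pos: [460.1, -152.1, 307.5]
tcp_rot: [179.8, 35.0, -178.8]
ft_force: [2.1, 0.9, -0.0]
finger_gap: 38.3
grip_force: 0.0
```

Call:
step_arm(
  targets=[
    [[0,-15,-34,0,0,0],[0,-15,-34,0,0,0],[0,-15,-34,0,0,0],[0,-15,-34,0,0,0]],
  ],
)

```text
time: 2.43
tool_pos: [460.8, -165.2, 274.2]
tcp_rot: [179.7, 34.9, -178.9]
ft_force: [0.4, -0.4, -0.1]
finger_gap: 38.3
grip_force: 0.0
```

Run:
```python
from bench import r,vision; from h import *
import pickle
s=vision.snapshot("wrist"); pickle.dump(s,open("w1.pkl","wb")); cv2.imwrite("pics/w1.png",s["img"])
go(r,(460,-198,268),35,0.9); print(s["eye"],s["attitude"],r.sense()["tool_pos"]); print("proj",proj(s,[(521,-198,180),(524,-198,185)]))
```

```text
shift [ -1.2 -32.8  -7.4] rv [-0.0021  0.0005 -0.0073]
[ 337.63942245 -168.05756606  334.49592981] [-50.17894237  -0.27924002  91.3055249 ] [ 461.20964664 -165.2089655   275.3736447 ]
proj [[272.93384017 194.15318948]
 [272.68329449 202.43559307]]
```

View pics/w1.png

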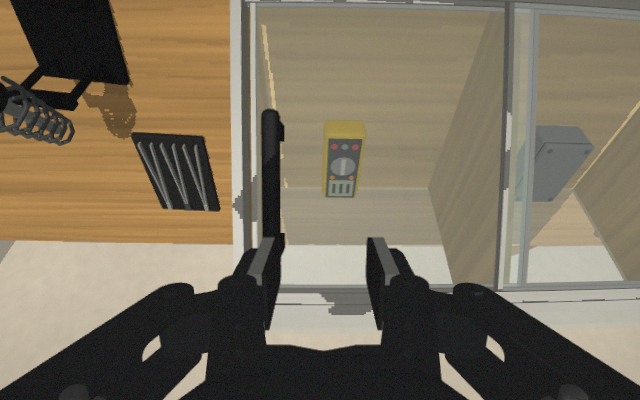

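Wrist view: bar at column ~271, rows 110–245, meter face at (345,160), as predicted. I'll triangulate the bar's lower end for depth, then grasp.

Run:
```python
from bench import r; from h import *
import pickle
s=pickle.load(open("s0.pkl","rb"))["top"]; w=pickle.load(open("w1.pkl","rb"))
def tri(a,b):
    e1,d1=ray(s,[(a[0]/4+220-.375,a[1]/4+120-.375)]);e2,d2=ray(w,[b]); d1=d1[0];d2=d2[0]
    t=np.linalg.lstsq(np.c_[d1,-d2],e2-e1,rcond=None)[0]; p,q=e1+d1*t[0],e2+d2*t[1]; print(((p+q)/2).round(1),np.linalg.norm(p-q).round(1))
tri((690,416),(271,110)); tri((697,256),(275,247)); tri((578,228),(343,167)); tri((548,131),(326,196));tri((608,132),(356,198))
go(r,(460,-199,268),35,0.9);
```

```text
[ 476.3 -199.2  144.4] 1.3
[ 574.9 -200.4  189.9] 0.2
[ 620.6 -136.6   53.7] 0.7
[ 700.9 -136.    26.9] 36.3
[ 682.4 -137.4   57.9] 44.3
shift [ -1.2 -33.8  -7.4] rv [-0.0021  0.0005 -0.0073]
```

Call:
step_arm(
  targets=[
    [[-1,-34,-7,-0.002,0,-0.007],[-1,-34,-7,-0.002,0,-0.007],[-1,-34,-7,-0.002,0,-0.007],[18,-34,-34,-0.002,0,-0.007],[37,-34,-61,-0.002,0,-0.007],[56,-34,-89,-0.002,0,-0.007],[56,-34,-89,-0.002,0,-0.007],[56,-34,-89,-0.002,0,-0.007],[56,-34,-89,-0.002,0,-0.007]],
  ],
)

```text
time: 3.23
tool_pos: [517.4, -199.1, 186.4]
tcp_rot: [-180.0, 35.0, -179.1]
ft_force: [1.0, -0.8, -0.7]
finger_gap: 38.4
grip_force: 0.0
```

Call:
step_arm(
  targets=[
    [[0,0,0,0,0,0],[0,0,0,0,0,0],[0,0,0,0,0,0],[0,0,0,0,0,0],[0,0,0,0,0,0]],
  ],
  fingers=1,
  newtons=40,
)

```text
time: 3.65
tool_pos: [516.8, -200.9, 186.4]
tcp_rot: [-180.0, 35.1, -179.2]
ft_force: [-3.4, 2.3, 6.1]
finger_gap: 11.4
grip_force: 43.4
```

Call:
step_arm(
  targets=[
    [[0,8,0,0,0,0],[0,22,0,0,0,0],[-1,38,0,0,0,0],[-1,54,0,0,0,0],[-1,70,0,0,0,0],[-1,86,0,0,0,0],[-2,102,0,0,0,0],[-2,118,0,0,0,0],[-2,134,0,0,0,0],[-2,148,0,0,0,0],[-3,156,0,0,0,0],[-3,156,0,0,0,0]],
  ],
)

```text
time: 4.65
tool_pos: [514.6, -43.2, 186.5]
tcp_rot: [180.0, 35.3, -179.2]
ft_force: [17.8, 3.5, -5.8]
finger_gap: 10.8
grip_force: 41.0
```

Call:
step_arm(
  targets=[
    [[0,5,0,0,0,0],[0,10,0,0,0,0],[0,14,0,0,0,0],[0,14,0,0,0,0],[0,14,0,0,0,0]],
  ],
)

```text
time: 5.07
tool_pos: [514.5, -30.3, 186.5]
tcp_rot: [180.0, 35.2, -179.2]
ft_force: [14.8, 1.9, -3.3]
finger_gap: 11.1
grip_force: 41.5
```

Run:
```python
from bench import r,vision; from h import *
print(r.sense()["ft_force"])
s=vision.snapshot("top"); 
cv2.imwrite("pics/t2.png",cv2.resize(s["img"][110:270,220:430],None,fx=3.8,fy=3.7,interpolation=cv2.INTER_CUBIC))
```

```text
[14.84051606  1.8986903  -3.33796276]
```

View pics/t2.png

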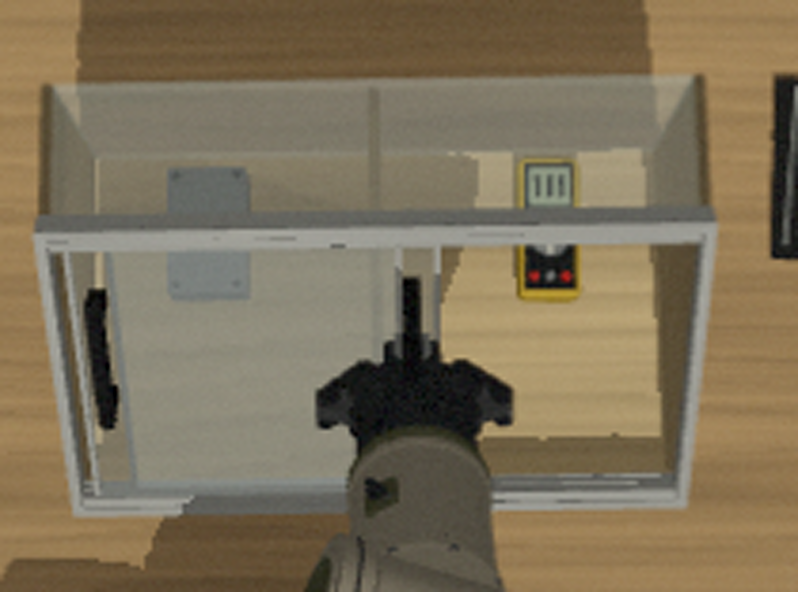

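Door is open ~174 mm (opening free, meter visible at crop (548,228)). I'll release and back off.

Call:
step_arm(
  targets=[
    [[0,0,0,0,0,0],[0,0,0,0,0,0],[0,0,0,0,0,0],[0,0,0,0,0,0],[-15,0,21,0,0,0],[-35,0,50,0,0,0],[-55,0,79,0,0,0],[-69,-30,98,0,0,0],[-69,-70,98,0,0,0],[-69,-105,98,0,0,0],[-69,-105,98,0,0,0],[-69,-105,98,0,0,0]],
  ],
  fingers=0.1,
)

```text
time: 6.12
tool_pos: [443.6, -138.5, 283.1]
tcp_rot: [180.0, 34.9, -179.6]
ft_force: [1.0, 0.9, -0.4]
finger_gap: 38.8
grip_force: 0.0
```

Run:
```python
from bench import r,vision; from h import *
import pickle
w=vision.snapshot("wrist"); s=vision.snapshot("top"); pickle.dump((w,s),open("s3.pkl","wb"))
for n,a in(("top",s),("wrist",w)):
    hsv=cv2.cvtColor(a["img"],cv2.COLOR_BGR2HSV); m=cv2.inRange(hsv,(20,150,60),(34,255,255))
    m=cv2.morphologyEx(m,cv2.MORPH_CLOSE,np.ones((9,9)))
    for c in cv2.findContours(m,0,2)[0]:
        if cv2.contourArea(c)>100: b=cv2.minAreaRect(c); print(n,b,onz(a,cv2.boxPoints(b),40).round(1),onz(a,[b[0]],40).round(1))
a=cv2.resize(s["img"][135:205,335:395],None,fx=6,fy=6,interpolation=2)
cv2.imwrite("pics/s3.png",np.hstack([cv2.resize(a,(360,400)),w["img"][:, 150:590]])); print(w["eye"],w["attitude"],r.sense()["tool_pos"])
```

```text
top ((457.06549072265625, 248.0087432861328), (19.560230255126953, 20.221050262451172), 7.594643592834473) [[ 392.5 -365.2   40. ]
 [ 449.1 -375.    40. ]
 [ 441.3 -430.4   40. ]
 [ 384.8 -420.3   40. ]] [[ 416.8 -397.7   40. ]]
wrist ((322.405029296875, 162.25534057617188), (40.25194549560547, 72.50863647460938), 1.9749338626861572) [[ 687.4 -166.3   40. ]
 [ 561.4 -158.4   40. ]
 [ 563.1 -113.7   40. ]
 [ 690.1 -110.4   40. ]] [[ 618.4 -137.1   40. ]]
wrist ((31.0, 8.5), (17.0, 62.0), 90.0) [[ 423.  -414.6   40. ]
 [ 426.2 -358.5   40. ]
 [ 440.3 -366.2   40. ]
 [ 437.2 -424.4   40. ]] [[ 431.7 -390.5   40. ]]
[ 320.43965554 -139.25863833  343.34399048] [-50.17808465  -0.09976081  90.4329346 ] [ 444.35565613 -135.61434418  283.05142072]
```

View pics/s3.png

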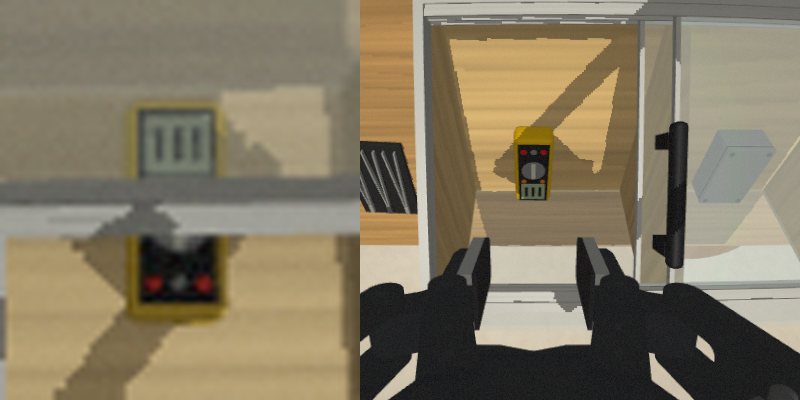

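Wrist crop: meter top face corners about (516,142),(553,142),(519,201),(548,201); clear passage through the opening.

Run:
```python
from bench import r; from h import *
import pickle
w,s=pickle.load(open("s3.pkl","rb"))
P=onz(w,[(306,143),(343,143),(338,201),(309,201)],40); print(P.round(1),P.mean(0))
f=lambda p:(p[0]/6+335-.4,p[1]/(400/70)+135-.4)
P=onz(s,[f(p) for p in((130,102),(222,102),(228,320),(130,320))],40); print(P.round(1),P.mean(0))
a=P[:2].mean(0)-P[2:].mean(0); print("yaw deg",np.degrees(np.arctan2(a[1],a[0])))
```

```text
[[ 587.2 -156.4   40. ]
 [ 587.  -113.3   40. ]
 [ 694.2 -114.8   40. ]
 [ 694.4 -155.4   40. ]] [ 640.68143773 -134.98190511   40.        ]
[[ 694.7 -116.    40. ]
 [ 694.6 -160.5   40. ]
 [ 582.3 -161.    40. ]
 [ 582.5 -114.2   40. ]] [ 638.52062808 -137.91738928   40.        ]
yaw deg -0.29955244424321625
```

Call:
step_arm(
  targets=[
    [[20,-1,0,0,0,0],[20,-1,0,0,0,0],[37,-1,-24,0,0,0],[54,-1,-49,0,0,0],[71,-1,-73,0,0,0],[88,-1,-98,0,0,0],[106,-1,-122,0,0,0],[123,-1,-147,0,0,0],[140,-1,-171,0,0,0],[157,-1,-196,0,0,0],[157,-1,-196,0,0,0],[157,-1,-196,0,0,0]],
  ],
  fingers=-0.7,
)

```text
time: 7.22
tool_pos: [600.1, -133.2, 83.9]
tcp_rot: [179.8, 34.6, -179.1]
ft_force: [0.3, -0.8, 0.6]
finger_gap: 72.6
grip_force: 0.0
```

Run:
```python
from bench import r,vision; from h import *
w=vision.snapshot("wrist");cv2.imwrite("pics/w4.png",w["img"]); go(r,(636.3,-137,38),35,0.2);q=r.sense(); print(q["finger_gap"],q["tcp_rot"],proj(w,[(638,-137,44),(582,-161,40),(582,-113,40),(638,-161,40),(638,-113,40)]).round())
```

```text
shift [ 35.1  -2.5 -48.8] rv [-0.0011 -0.002  -0.0134]
72.25284753771062 [ 179.9213679    34.88464376 -179.07717768] [[314. 245.]
 [258. 166.]
 [369. 168.]
 [271. 238.]
 [357. 239.]]
```

View pics/w4.png

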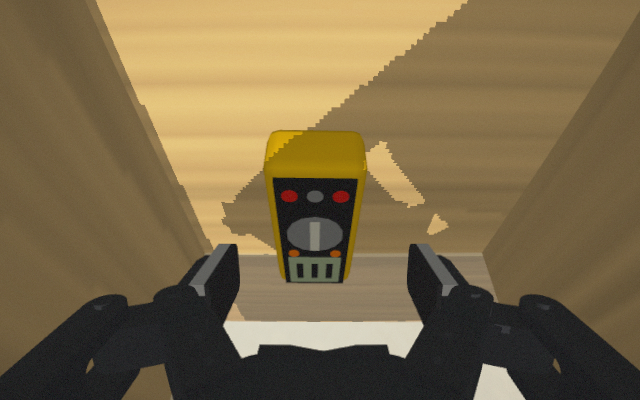

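Meter centred between fingers (col 315, predicted 314). Descend the last part and grip.

Call:
step_arm(
  targets=[
    [[12,-2,-16,0,0,-0.012],[24,-2,-32,0,0,-0.012],[32,-2,-43,0,0,-0.012],[36,-2,-49,0,0,-0.012],[36,-2,-49,0,0,-0.012],[36,-2,-49,0,0,-0.012]],
  ],
)

```text
time: 7.77
tool_pos: [638.1, -138.7, 40.6]
tcp_rot: [-179.9, 35.1, -179.8]
ft_force: [-0.1, -0.2, -0.4]
finger_gap: 72.6
grip_force: 0.0
```

Call:
step_arm(
  targets=[
    [[0,0,0,0,0,0],[0,0,0,0,0,0],[0,0,0,0,0,0],[0,0,0,0,0,0],[0,0,0,0,0,0],[0,0,0,0,0,0],[0,0,0,0,0,0],[0,0,0,0,0,0]],
  ],
  fingers=1,
  newtons=40,
)

```text
time: 8.43
tool_pos: [638.1, -139.2, 40.3]
tcp_rot: [-179.9, 35.1, -179.9]
ft_force: [-7.5, 1.5, 9.3]
finger_gap: 47.7
grip_force: 42.2
```

Call:
step_arm(
  targets=[
    [[0,0,4,0,0,0],[-3,0,10,0,0,0],[-9,0,20,0,0,0],[-20,0,33,0,0,0],[-32,0,48,0,0,0],[-45,0,63,0,0,0],[-59,0,79,0,0,0],[-73,0,95,0,0,0],[-87,0,111,0,0,0],[-99,0,125,0,0,0],[-105,0,132,0,0,0],[-105,0,132,0,0,0]],
  ],
)

```text
time: 9.43
tool_pos: [532.5, -139.6, 173.3]
tcp_rot: [-179.8, 35.2, -179.9]
ft_force: [1.3, -0.5, -0.8]
finger_gap: 47.4
grip_force: 41.4
```

Run:
```python
from bench import r,vision; from h import *
w=vision.snapshot("wrist");cv2.imwrite("pics/w5.png",w["img"]); q=r.sense(); print(q["finger_gap"],q["grip_force"],q["ft_force"],q["tool_pos"])
```

```text
47.41933421896888 41.44092857837677 [ 0.85304765 -0.54312534 -2.30649381] [ 532.63522289 -139.45504704  172.19112545]
```

View pics/w5.png

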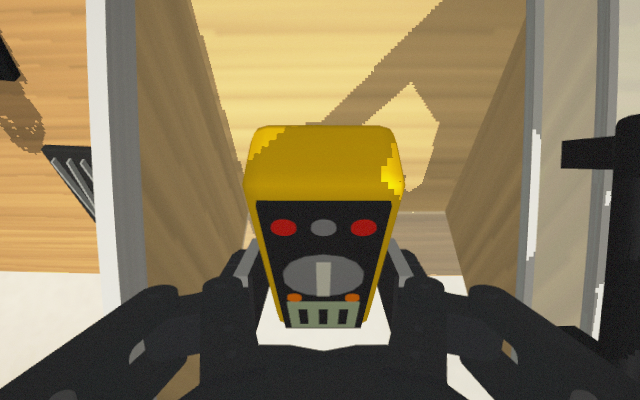

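Meter held straight, face up. Continue out and over to the mat, at height.

Call:
step_arm(
  targets=[
    [[-12,0,16,0,0,0],[-30,0,40,0,0,0],[-48,0,65,0,0,0],[-66,0,90,0,0,0],[-80,5,112,0,0,0],[-87,20,124,0,0,0],[-87,45,128,0,0,0],[-87,75,128,0,0,0],[-87,107,128,0,0,0],[-87,139,128,0,0,0],[-87,171,128,0,0,0],[-87,203,128,0,0,0]],
  ],
)

```text
time: 10.48
tool_pos: [458.4, 69.3, 298.6]
tcp_rot: [-179.8, 34.4, -179.9]
ft_force: [0.3, 0.3, -1.9]
finger_gap: 47.2
grip_force: 41.9
```

Call:
step_arm(
  targets=[
    [[0,32,0,0,0,0.01],[0,64,0,0,0,0.02],[0,96,0,0,0,0.02],[0,128,0,0,0,0.02],[0,160,0,0,0,0.02],[0,192,0,0,0,0.02],[0,224,0,0,0,0.02],[0,256,0,0,0,0.02],[0,285,0,0,0,0.02],[0,310,0,0,0,0.02],[0,325,0,0,0,0.02],[0,332,0,0,0,0.02]],
  ],
)

```text
time: 11.48
tool_pos: [457.6, 401.9, 297.3]
tcp_rot: [-179.7, 34.3, -178.6]
ft_force: [0.7, 0.7, -0.4]
finger_gap: 47.5
grip_force: 41.9
```

Call:
step_arm(
  targets=[
    [[0,0,-20,0,0,0],[0,0,-45,0,0,0],[0,0,-70,0,0,0],[0,0,-95,0,0,0],[0,0,-120,0,0,0],[0,0,-145,0,0,0],[0,0,-170,0,0,0],[0,0,-190,0,0,0],[0,0,-200,0,0,0],[0,0,-200,0,0,0],[0,0,-200,0,0,0]],
  ],
)

```text
time: 12.4
tool_pos: [458.4, 399.1, 99.0]
tcp_rot: [-179.7, 34.4, -178.7]
ft_force: [0.8, 0.0, -0.1]
finger_gap: 47.2
grip_force: 41.9
```

Run:
```python
from bench import r,vision; from h import *
w=vision.snapshot("wrist");cv2.imwrite("pics/w6.png",w["img"]); q=r.sense(); t=q["tool_pos"]; print(q["finger_gap"],q["ft_force"],t,q["tcp_rot"])
o=np.array([0.4,2,-30.3])
print(proj(w,[t+o+d for d in ((-56,24,0),(-56,-24,0),(-56,24,30),(-56,-24,30),(56,0,34))]).round())
```

```text
46.85324303585907 [ 0.87021673  0.04974429 -0.38336477] [458.96311346 399.89543998 100.42109646] [-179.85464287   34.4428647  -178.78305277]
[[408. 120.]
 [260. 118.]
 [427. 190.]
 [246. 187.]
 [325. 341.]]
```

View pics/w6.png

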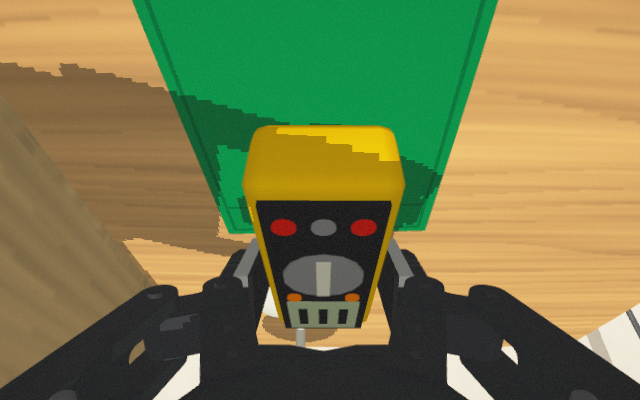

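Call:
step_arm(
  targets=[
    [[-6,-3,-15,0,-0.013,0],[-12,-4,-30,0,-0.013,0],[-12,-4,-42,0,-0.013,0],[-12,-4,-52,0,-0.013,0],[-12,-4,-58,0,-0.013,0],[-12,-4,-62,0,-0.013,0],[-12,-4,-64,0,-0.013,0],[-12,-4,-65,0,-0.013,0],[-12,-4,-65,0,-0.013,0],[-12,-4,-65,0,-0.013,0]],
  ],
)

```text
time: 13.28
tool_pos: [446.7, 395.8, 34.9]
tcp_rot: [-179.8, 35.2, -178.8]
ft_force: [-0.7, -0.4, -1.3]
finger_gap: 47.4
grip_force: 42.0
```

Call:
step_arm(
  targets=[
    [[0,0,-1,0,0,0],[0,0,-1,0,0,0],[0,0,-1,0,0,0]],
  ],
)

```text
time: 13.53
tool_pos: [446.4, 395.6, 33.4]
tcp_rot: [-179.8, 35.1, -178.8]
ft_force: [-0.3, 0.1, -0.7]
finger_gap: 47.2
grip_force: 42.0
```

Call:
step_arm(
  targets=[
    [[0,0,-1,0,0,0],[0,0,-1,0,0,0],[0,0,-1,0,0,0],[0,0,-1,0,0,0]],
  ],
)

```text
time: 13.87
tool_pos: [446.9, 395.9, 33.3]
tcp_rot: [-179.8, 35.2, -178.8]
ft_force: [-4.1, -2.6, 7.0]
finger_gap: 47.4
grip_force: 43.0
```

Call:
step_arm(
  targets=[
    [[0,0,-1,0,0,0],[0,0,-1,0,0,0],[0,0,-1,0,0,0],[0,0,-1,0,0,0]],
  ],
)

```text
time: 14.2
tool_pos: [447.2, 396.2, 33.2]
tcp_rot: [-179.9, 35.3, -178.8]
ft_force: [-8.0, -5.4, 14.1]
finger_gap: 47.5
grip_force: 44.0
```

Call:
step_arm(
  targets=[
    [[0,0,1,0,0,0],[0,0,1,0,0,0],[0,0,1,0,0,0],[0,0,1,0,0,0],[0,0,1,0,0,0],[0,0,1,0,0,0]],
  ],
  fingers=-0.6,
)

```text
time: 14.7
tool_pos: [446.3, 395.4, 32.0]
tcp_rot: [-179.8, 35.1, -178.7]
ft_force: [-1.0, -1.0, -0.4]
finger_gap: 68.5
grip_force: 0.0
```

Call:
step_arm(
  targets=[
    [[-3,0,4,0,0,0],[-11,0,16,0,0,0],[-23,0,33,0,0,0],[-37,0,53,0,0,0],[-52,0,74,0,0,0],[-66,0,94,0,0,0],[-80,0,120,0,0,0],[-80,0,150,0,0,0],[-80,0,150,0,0,0],[-80,0,150,0,0,0],[-80,0,150,0,0,0]],
  ],
)

```text
time: 15.62
tool_pos: [366.2, 395.5, 182.2]
tcp_rot: [-179.8, 35.1, -178.8]
ft_force: [-0.3, -0.3, 0.5]
finger_gap: 68.5
grip_force: 0.0
```

Run:
```python
from bench import r,vision; from h import *
w=vision.snapshot("wrist");s=vision.snapshot("top");q=r.sense();print(q["tool_pos"],q["ft_force"])
cv2.imwrite("pics/w7.png",np.hstack([w["img"][:,100:500],s["img"][:,80:480]]))
```

```text
[365.97668588 394.65726126 180.64386288] [ 0.05274873 -0.66858644  0.08844856]
```

View pics/w7.png

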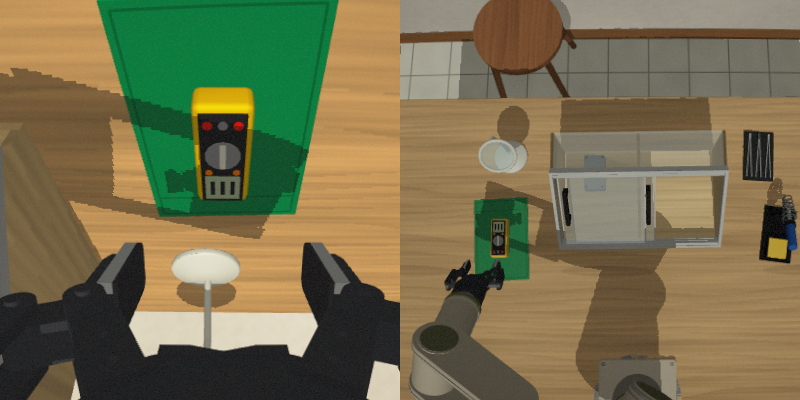

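The meter lies flat and face up at the middle of the mat (top crop (500,238), mat centre ~(501,239)). The gripper is clear of it and the other objects haven't moved.

```bash
python3 -c "
from bench import r; print(r.hand_in())"
```

```text
the job is handed in; nothing more can be done
None
```

I opened the right door about 174 mm and laid the multimeter face up in the middle of the green mat. The other objects appear unmoved in the last picture, and the job is handed in; hand-in returned no verdict.

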